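# Cycle the toggle clamp of a board test nest

### The arm

A 6-joint arm with a two-finger parallel gripper is mounted at the origin on the work surface. World frame = base frame: x ahead of the robot, y to its left, z up, the work surface at z = 0. Lengths are in mm, angles in rad, forces in N, time in s.
With the tool pointing down it reaches from about 350 to 775 mm from the base axis. Payload 7.3 kg.
Tool frame: the origin (TCP) lies midway between the tips of the shut fingers; the grasp point (between the pads) lies 19 mm behind it; z points along the fingers, y is the line along which they close (so a half turn about z gives the same grasp; the last joint's range is limited). The gripper opens to 92 mm and grips with 3 to 60 N. Pads are 19 mm wide; open, the fingers measure 130 mm over their backs; the gripper's body (75 mm by 190 mm) begins 47 mm behind the grasp point.
Start: joints at [-1.33, 0.342, 1.524, -0, 1.275, -0.146], TCP at [198.067, -486.224, 226.741] pointing down, gripper open.
Joint ranges: [-2.53, 2.53], [-0.77, 2.02], [0.04, 2.7], [-1, 4.14], [0.28, 2.66], [-3.11, 3.11]. Speed limits (rad/s): [2.57, 2.57, 3.14, 3.14, 3.14, 3.14].

### API

Orientations are given as [roll, pitch, yaw] about the fixed x, y, z axes, in that order (R = Rz(yaw) Ry(pitch) Rx(roll)).
In Python, from plant import bot gives the robot as it stands. The module is installed in compiled form; this text tells all that it offers.
- The arm moves only by the shell command python3 -m crank 'ROWS' [OPENING]. ROWS is JSON, a list of rows, each a list of 6 numbers: the shift along the tool's x, y, z in m, then the turn, a rotation vector about the tool's x, y, z in rad. In form: [[dx, dy, dz, wx, wy, wz], ...]. A call has 1 to 5 rows; each row shifts and turns the commanded pose from where the row before left it, along the tool's axes as they then stand; what a row does not reach is not made up. A row lasts 1/8 s, in which the tool goes at most 62.5 mm and 10.7 degrees, less where a joint would pass 70% of its speed; a pose out of reach is approached as far as the arm can. A call is refused whole if a number of a shift passes 0.0625 or a number of a turn 0.188, either way. A call with a gripper value outside its range is refused whole. OPENING is the opening in per cent of the stroke, from 0 (shut) to 100 (fully open), set as the call begins (- or left out, the last holds). The fingers move at their own pace and stop on an object; the grip force is fixed at half the most. Time passes only in rows, so rows that do not move let the fingers close. It gives the time, the measured TCP pose, the force, the opening and the grip force at its end, in the units of the state.
- bot.get_obs(): the state, without advancing time (a new reading comes with each control period).
- bot.capture(name): name is "scene" or "top" or "wrist"; returns a dict with "color" (480x640x3 uint8, blue, green, red), "fov_y" (degrees; the focal length in pixels is half the picture's height over the tangent of half this angle, whatever the lens; pixels are square), "cx", "cy" (the principal point, pixels), "extrinsics" (4x4, takes a point from world to camera coordinates); the wrist camera has in their place "tool_from_camera" (4x4, takes a point from camera to tool coordinates, whose origin is the TCP and whose axes are the flange's). Camera axes: x right, y up, looking along -z (the intrinsics and any distortion apply to the point x, -y, -z); pixel columns grow to the right and rows downward; lengths in mm; the calibration is good to about 2 mm. A picture is of the moment at which its call begins: read the wrist's pose just before it. There is no depth.
- bot.close_job(): hands the job in; it is judged then, once.
The state is a dict: "time": time; "joint_positions": joint angles; "dq": joint speeds; "tau": joint torques, N m; "tool_pos": TCP position; "tcp_rot": TCP orientation; "contact_force": force on the tool from outside, world axes, zero at the start; "moment": the same for the moment, N m; "grip_width": finger opening in mm; "finger_force": force on a finger pad.
Only numpy, scipy, OpenCV 4.12 (cv2) and the standard library are available. Lean on these libraries where they do the work, as an engineer would, in place of code of your own. Each camera call takes 0.05 s, during which the arm holds its last target. There are 200 camera calls.

### The job

Push the circuit board in its carrier along the guide rails of the test nest until it is fully home against the end stop. Then swing the toggle clamp over so that its pad presses on the board, let go and leave it clamped by itself for three seconds, and swing the clamp back fully open, leaving the board home in the nest. Do not bump the camera head over the nest, and leave the other things on the bench where they are.

Things in the scene. Friction and masses are not known exactly. Their poses are not given: they have to be found in the camera images.
- nest: Fixed test nest on an aluminium base plate 300 (x) x 220 (y) x 20 mm; place and yaw vary. Origin at table height, under the centre of the seated board; the plate spans x -120..180, y -135..85 mm, top at z=20 mm. +x points roughly away from the robot, +y along the guide rails to the end stop, z up.
- nest_stop (a point): Middle of the end stop's face, at y=60, z=31 mm in the nest's frame; stop top at z=42 mm. The board is home when the carrier's end touches it: the board's origin is then above the nest's origin.
- nest_mouth (a point): Outer (-y) mouth of the rail channel, at y=-85, z=20 mm. Two dark steel rails run along y from here to the stop, 82 mm apart inside (x -41 and 41), top at z=39 mm; each has a lip that reaches 6 mm inward over the carrier's edge (70 mm between the lips).
- nest_column (a point): Foot of the camera column (radius 11 mm, 300 mm high) at x=155, y=65 mm on the nest.
- board: Loose circuit board in a black carrier plate 80 (x) x 120 (y) x 12 mm, 0.18 kg, axes like the nest's. Origin: centre of its underside (z=20 mm on the nest). Mid-board a steel shield can 34 x 44 mm, top 20 mm up: the clamp presses there. At the -y end a grey connector 50 (x) x 14 (y) mm, flush with the end face, top 32 mm up. Starts between the rails, 30 to 75 mm short of home.
- board_push (a point): Centre of the board's outer (-y) end face: 60 mm from the board's origin in -y, 24 mm above the carrier's underside. Push here towards the nest's +y.
- clamp (a joint): Toggle clamp arm angle (rad) about an axis along the nest's y through clamp_pivot. 0 = closed: arm level, pointing to the nest's +x, pad on a seated board. Grows as the arm swings up and over towards -x. 1.9 = fully open stop, 19 degrees past upright. A heavy arm (0.45 kg), falls closed below about 1.1 and stays put above that. With no board it closes to -0.06. Starts raised, 1.35 to 1.75.
- clamp_pivot (a point): Middle of the clamp's hinge axis, at x=-75, y=0, z=75 mm in the nest's frame, between two steel cheeks (40 mm over both in y, up to z=91 mm).
- clamp_ball (a point): Centre of the black ball knob, 36 mm in diameter, at the end of the clamp arm. With the clamp closed it lies 140 mm from the pivot in the nest's +x and 20 mm above it (z=95 mm). The arm is a steel bar 18 mm wide and 14 mm thick from the pivot to 125 mm, the knob is on a 12 mm stem beyond it.
- clamp_pad: Black rubber pad, 22 mm in diameter, under the arm on a spindle 75 mm from the pivot. Origin: the pad's pressing face, 35 mm below the arm's centre line.
- camera: White camera and lamp head fixed over the nest, 100 x 100 x 45 mm. Origin: centre of its underside, 115 mm in +x from the nest's origin, 225 mm above the table. It overhangs the knob of the closed clamp (near face at the nest's x=65 mm), so the gripper must be tilted there, leaning back towards the robot. Do not bump it.
- multimeter: Orange multimeter lying flat, 165 x 85 x 48 mm, origin under its centre. Bystander.
- solder_reel: Aluminium reel standing on end, 60 mm in diameter, 50 mm high, origin under its centre. Bystander.
- pliers: Pliers lying flat, about 145 mm long, 12 mm high, origin under the joint. Bystander.
- heat_sink: Finned aluminium heat sink 90 x 60 x 36 mm, origin under its centre. Bystander.
- spray_can: Standing spray can, 66 mm in diameter, 170 mm high, origin under its centre. Bystander.
- mouse: Black computer mouse, about 90 x 64 x 34 mm, origin under it. Bystander.
Mind the look-alikes: they are no part of the job. What is shaped like the board but purple or red is not meant.

How it is judged:
By the outcome, as a careful person would: the job done as asked, in the order asked, and still so for the second after the job is handed in, with the robot touching nothing.
It also fails if it takes over 72 s, if anything falls off the work surface, if the arm or the gripper's body presses on something with over 40 N, if the wrist force passes 120 N, or if a joint passes its speed limit or range.

## Working session

There is one attempt and no reset: what is moved stays moved. The work goes in short steps, Python scripts to look and compute and a shell command to move; the robot and the scene stay as the last step left them, time stands still between calls to the robot, and variables do not carry over. Pictures are saved under pics/ and viewed, at most 10 in all, crops included, and the job is handed in when it is done.

```bash
mkdir -p pics; python3 - <<'E'
from plant import bot
import cv2,numpy as np
o=bot.get_obs();print({k:np.round(v,3).tolist() for k,v in o.items()})
for n in("scene","top"):
    c=bot.capture(n);cv2.imwrite(f"pics/{n}0.png",c["color"]);print(n,{k:(np.round(v,3).tolist()) for k,v in c.items() if k!="color"})
c=bot.capture("wrist");print({k:(np.round(v,3).tolist()) for k,v in c.items() if k!="color"})
cv2.imwrite("pics/wrist0.png",c["color"])
E
```

```text
{'time': 0.0, 'joint_positions': [-1.33, 0.343, 1.525, 0.0, 1.275, -0.146], 'dq': [0.002, -0.001, -0.001, 0.001, 0.001, -0.002], 'tau': [0.001, -43.124, -24.422, 0.072, 0.056, -0.0], 'tool_pos': [197.966, -485.801, 226.025], 'tcp_rot': [-3.14, -0.0, 0.387], 'contact_force': [0.038, 1.457, -1.23], 'moment': [-0.016, -0.011, -0.013], 'finger_force': 0.0, 'grip_width': 92.192}
scene {'fov_y': 48.054, 'cx': 320.968, 'cy': 238.377, 'extrinsics': [[0.662, 0.749, 0.025, -370.682], [-0.443, 0.364, 0.819, 135.779], [0.605, -0.553, 0.573, -1691.794], [0.0, 0.0, 0.0, 1.0]]}
top {'fov_y': 56.288, 'cx': 320.344, 'cy': 236.314, 'extrinsics': [[-0.028, -0.999, -0.037, 40.15], [0.985, -0.034, 0.172, -566.617], [-0.173, -0.031, 0.984, -1068.468], [0.0, 0.0, 0.0, 1.0]]}
{'fov_y': 60.117, 'cx': 325.666, 'cy': 242.265, 'tool_from_camera': [[-0.0, 0.963, 0.269, 73.614], [1.0, 0.0, 0.0, 1.04], [0.0, 0.269, -0.963, -157.835], [0.0, 0.0, 0.0, 1.0]]}
```

View pics/scene0.png

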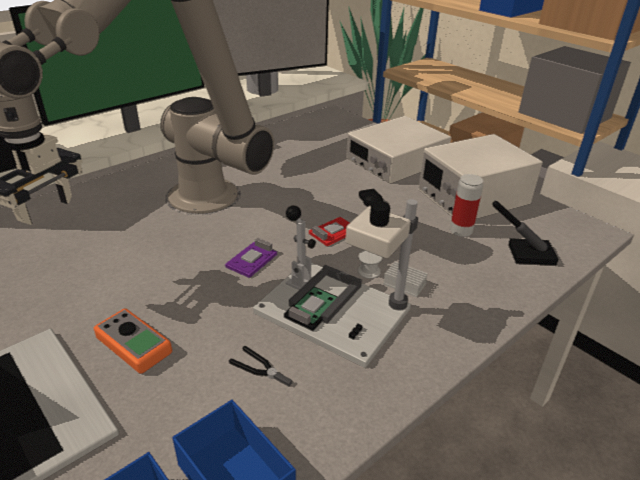

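View pics/top0.png

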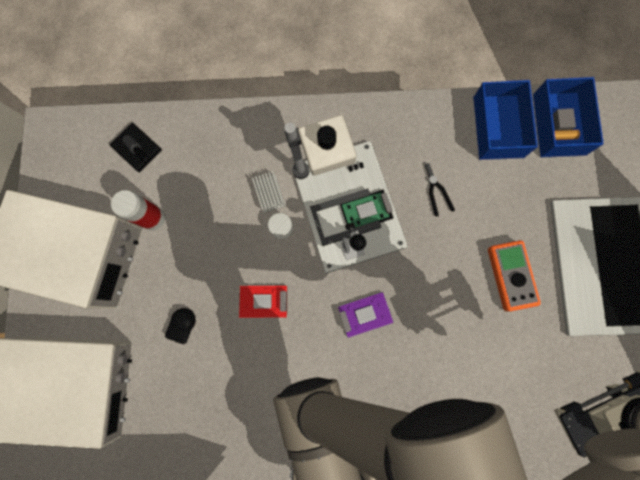

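The scene view shows the nest at about (335,312), with the green board in the rails at (313,303). The raised clamp's ball is at (293,213) and the camera head at (378,232). In the top view the board is at (367,209), the ball at (358,242) and the head at (328,145).
There are three board-like things: green at (367,209), red at (263,300) and purple at (367,313). Green fits, since it is the only one between the rails. I'll enlarge both views to confirm this and read off points.

```bash
python3 - <<'E'
import cv2
a=cv2.imread("pics/top0.png")[110:280,270:430];b=cv2.imread("pics/scene0.png")[190:370,240:420]
cv2.imwrite("pics/topc.png",cv2.resize(a,None,fx=3.5,fy=3.5,interpolation=cv2.INTER_CUBIC))
cv2.imwrite("pics/scenec.png",cv2.resize(b,None,fx=3.3,fy=3.3,interpolation=cv2.INTER_CUBIC))
E
```

```text
(no output)
```

View pics/topc.png

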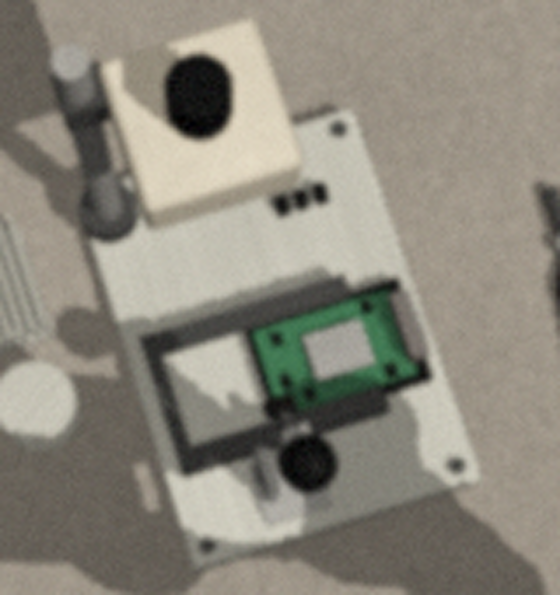

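View pics/scenec.png

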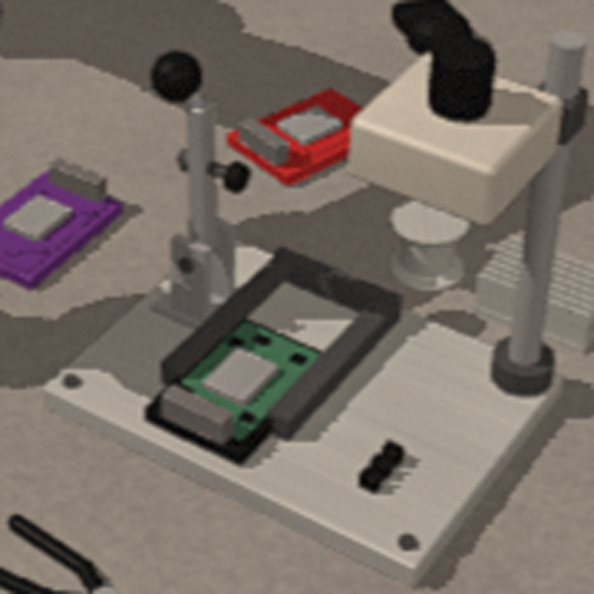

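The crops show the green carrier in the rails, roughly half-way out, with the connector at its outer end, so this is the board. The clamp is near upright. I'll fit the nest pose, board travel and clamp angle to these points.

```bash
cat > h.py <<'E'
import numpy as np
from plant import bot
from scipy.spatial.transform import Rotation as R
def proj(c,P):
    P=np.atleast_2d(P);E=np.array(c["extrinsics"]);q=P@E[:3,:3].T+E[:3,3]
    f=240/np.tan(np.radians(c["fov_y"])/2)
    return np.c_[c["cx"]+f*q[:,0]/-q[:,2],c["cy"]-f*q[:,1]/-q[:,2]]
def ball(t): return np.array([-75+140*np.cos(t)-20*np.sin(t),0,75+140*np.sin(t)+20*np.cos(t)])
def w(n,p): # nest->world
    c,s=np.cos(n[2]),np.sin(n[2]);p=np.atleast_2d(p).astype(float)
    return np.c_[n[0]+c*p[:,0]-s*p[:,1],n[1]+s*p[:,0]+c*p[:,1],p[:,2]]
E
python3 - <<'E'
from h import *
from scipy.optimize import least_squares
C={n:bot.capture(n) for n in("scene","top")}
ob=[("top",(180,-135,20),(352,110)),("top",(-120,-135,20),(478,480)),("top",(-120,85,20),(195,565)),
("scene",(180,-135,20),(412,574)),("scene",(-120,-135,20),(47,388)),("scene",(180,85,20),(560,382)),
("top","can",(339,349)),("scene","can",(241,375)),("top","ball",(307,463)),("scene","ball",(176,77)),
("scene",(65,50,270),(437,85)) if 0 else ("scene","can",(241,375))]
def f(v):
    r=[]
    for n,p,u in ob:
        p={"can":(0,-v[3],40),"ball":tuple(ball(v[4]))}.get(p,p) if isinstance(p,str) else p
        u=(np.array(u)/3.5+(270,110)) if n=="top" else np.array(u)/3.3+(240,190)
        r+=list(proj(C[n],w(v,p))[0]-u)
    return np.array(r)
s=least_squares(f,[600,-50,.25,50,1.5],x_scale=[100,100,1,50,1],loss="soft_l1")
print(s.x.round(3));print(f(s.x).reshape(-1,2).round(1).tolist())
n=s.x[:3]
for k,p in dict(push=(0,-60-s.x[3],44),home=(0,-60,44),ball=ball(s.x[4]),pivot=(-75,0,75),cam=(115,0,225),closedball=ball(0)).items(): print(k,w(n,p).round(1))
E
```

```text
[ 6.20707e+02 -3.48250e+01  2.63000e-01  6.30030e+01  1.60700e+00]
[[0.5, -2.4], [0.8, -1.0], [-1.5, -0.1], [-0.2, -0.7], [-2.4, -0.7], [1.3, -1.2], [-0.6, -1.3], [-0.6, -0.4], [-0.2, -0.4], [-0.6, -0.2], [-0.6, -0.4]]
push [[ 652.7 -153.6   44. ]]
home [[636.3 -92.8  44. ]]
ball [[524.1 -60.8 214.2]]
pivot [[548.3 -54.3  75. ]]
cam [[731.8  -4.9 225. ]]
closedball [[683.5 -17.9  95. ]]
```

Fit residuals are 1–2 px: nest origin about (621,-35), yaw 0.263, board 63 mm short of home, clamp at 1.61. These agree with the given ranges. Next I need a helper that turns nest targets into tool-frame shifts.

```bash
cat >> h.py <<'E'
N=[620.7,-34.8,.263]
def tool(): 
    o=bot.get_obs();return np.array(o["tool_pos"]),R.from_euler("xyz",o["tcp_rot"]),o
def tonest(p): return R.from_euler("z",-N[2]).apply(np.array(p)-[N[0],N[1],0])
def st():
    p,r,o=tool();print("t",round(o["time"],2),"nest",tonest(p).round(1),"z-axis",(R.from_euler("z",-N[2])*r).as_matrix()[:,2].round(3),"F",np.round(o["contact_force"],1),"w",np.round(o["grip_width"],1),np.round(o["finger_force"],1),"q",np.round(o["joint_positions"],2))
def to(pn,ax=0,ay=0):
    "tool-frame shift (now) and turn to reach nest point pn, orientation down+yaw N then turn ax about tool x, ay about tool y"
    p,r,o=tool();T=R.from_euler("xyz",[np.pi,0,N[2]])*R.from_rotvec([ax,0,0])*R.from_rotvec([0,ay,0])
    d=w(N,pn)[0]-p
    print("turn",(r.inv()*T).as_rotvec().round(3),"shift before turn (m)",(r.inv().apply(d)/1000).round(4),"after",(T.inv().apply(d)/1000).round(4))
E
python3 -c "
from h import *
st();to((0,-168,120),.6);to((0,-168,35),.6)"
```

```text
t 0.25 nest [-525.5 -325.8  226.4] z-axis [-0.     0.001 -1.   ] F [0.9 0.3 0.4] w 91.9 0.0 q [-1.33  0.34  1.52 -0.    1.28 -0.15]
turn [0.599 0.037 0.12 ] shift before turn (m) [ 0.5409 -0.0917  0.1065] after [ 0.5255 -0.0702  0.1769]
turn [0.599 0.037 0.12 ] shift before turn (m) [ 0.5409 -0.0916  0.1915] after [ 0.5255 -0.0222  0.2471]
```

```bash
python3 -m crank '[[0.045,-0.0076,0.002,0,0,0],[0.045,-0.0076,0.002,0,0,0],[0.045,-0.0076,0.002,0,0,0],[0.045,-0.0076,0.002,0,0,0],[0.045,-0.0076,0.002,0,0,0]]' 0
python3 -m crank '[[0.045,-0.0076,0.012,0,0,0],[0.045,-0.0076,0.012,0,0,0],[0.045,-0.0076,0.012,0,0,0],[0.045,-0.0076,0.012,0,0,0],[0.045,-0.0076,0.012,0,0,0]]'
python3 -m crank '[[0.045,-0.0076,0.012,0,0,0],[0.045,-0.0076,0.012,0,0,0],[0,0,0,0,0,0.12],[0,0,0,0.15,0,0],[0,0,0,0.15,0,0]]'
python3 -m crank '[[0,0,0,0.15,0,0],[0,0,0,0.15,0,0],[0,0,0,0,0,0]]'
python3 -c "
from h import *
st();to((0,-168,35),.6)"
```

```text
time: 0.88
tool_pos: [393.2, -365.2, 216.6]
tcp_rot: [3.141, 0.0, 0.387]
contact_force: [-0.3, -0.1, 0.5]
grip_width: 46.0
finger_force: 0.0
time: 1.5
tool_pos: [587.3, -245.2, 156.1]
tcp_rot: [-3.142, 0.0, 0.387]
contact_force: [0.5, -0.7, 0.0]
grip_width: 1.2
finger_force: 0.0
time: 2.12
tool_pos: [664.2, -197.1, 133.4]
tcp_rot: [-2.838, -0.001, 0.269]
contact_force: [-0.2, -0.6, -0.2]
grip_width: 0.5
finger_force: 0.0
time: 2.5
tool_pos: [662.8, -200.1, 128.5]
tcp_rot: [-2.539, 0.004, 0.264]
contact_force: [0.3, 0.1, -0.9]
grip_width: 0.6
finger_force: 0.0
t 2.5 nest [  -2.3 -170.6  128.5] z-axis [-0.004  0.567 -0.824] F [ 0.3  0.1 -0.9] w 0.6 0.0 q [-0.58  1.02  0.7   0.4   1.88  0.76]
turn [-0.003  0.004 -0.002] shift before turn (m) [0.0027 0.0509 0.0785] after [0.0023 0.0507 0.0786]
```

```bash
python3 -m crank '[[0.001,0.017,0.026,0,0,0],[0.001,0.017,0.026,0,0,0],[0.0005,0.0167,0.026,0,0,0],[0,0,0,0,0,0]]'
python3 - <<'E'
from h import *
import cv2
st()
a=bot.capture("scene")["color"][190:370,200:420];b=bot.capture("wrist")["color"]
a=cv2.resize(a,(550,450),interpolation=cv2.INTER_CUBIC);b=cv2.resize(b,(240,180))
im=np.zeros((450,790,3),np.uint8);im[:,:550]=a;im[:180,550:]=b
cv2.imwrite("pics/pre.png",im)
E
```

```text
time: 3.0
tool_pos: [664.7, -193.5, 38.2]
tcp_rot: [-2.541, 0.003, 0.269]
contact_force: [-0.0, 0.3, -0.4]
grip_width: 0.2
finger_force: 0.0
t 3.0 nest [   1.2 -164.7   38.2] z-axis [-0.006  0.565 -0.825] F [-0.   0.3 -0.4] w 0.2 0.0 q [-0.57  1.09  0.78  0.39  1.73  0.71]
```

View pics/pre.png

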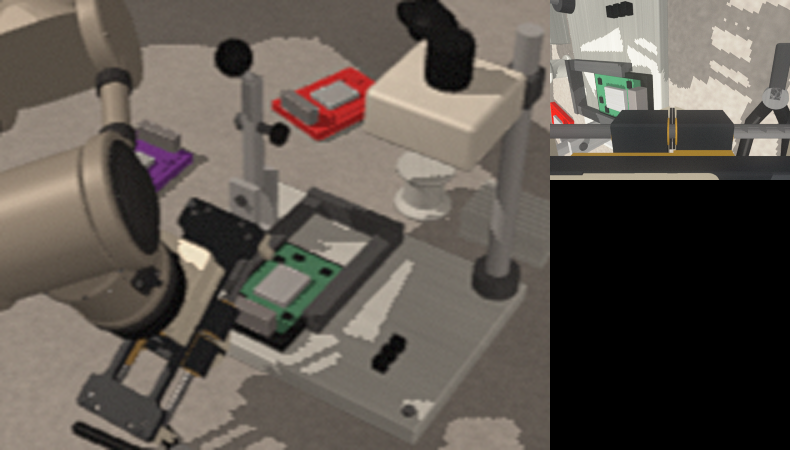

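The fingers are in front of the connector, centred on it, and the leading edge of the gripper body clears the clamp. Next I push along +y.

```bash
python3 -m crank '[[-0.001,-0.0065,0.0082,0,0,0],[0,-0.00825,0.00565,0,0,0],[0,-0.0041,0.0028,0,0,0],[0,-0.0041,0.0028,0,0,0],[0,-0.0041,0.0028,0,0,0]]'
python3 -c "
from h import *
st()"
python3 -m crank '[[0,-0.0041,0.0028,0,0,0],[0,-0.0041,0.0028,0,0,0],[0,-0.0041,0.0028,0,0,0],[0,-0.0041,0.0028,0,0,0],[0,-0.0041,0.0028,0,0,0]]'
python3 -m crank '[[0,-0.0041,0.0028,0,0,0],[0,-0.0041,0.0028,0,0,0],[0,-0.0041,0.0028,0,0,0],[0,-0.0041,0.0028,0,0,0],[0,-0.0041,0.0028,0,0,0]]'
python3 -c "
from h import *
st()"
```

```text
time: 3.72
tool_pos: [655.5, -161.8, 36.8]
tcp_rot: [-2.542, -0.0, 0.267]
contact_force: [-0.9, 0.1, -0.8]
grip_width: 0.4
finger_force: 0.0
t 3.73 nest [   0.6 -131.6   36.8] z-axis [-0.002  0.564 -0.826] F [-0.9  0.1 -0.8] w 0.4 0.0 q [-0.54  1.04  0.9   0.4   1.66  0.7 ]
time: 4.35
tool_pos: [648.8, -137.7, 36.6]
tcp_rot: [-2.542, 0.0, 0.267]
contact_force: [0.3, -0.4, 0.3]
grip_width: 0.3
finger_force: 0.4
time: 4.97
tool_pos: [642.3, -113.7, 36.6]
tcp_rot: [-2.542, 0.0, 0.267]
contact_force: [-0.1, -0.2, -0.3]
grip_width: 0.4
finger_force: 0.3
t 4.97 nest [  0.3 -81.8  36.6] z-axis [-0.002  0.565 -0.825] F [-0.1 -0.2 -0.3] w 0.4 0.3 q [-0.5   0.98  1.04  0.42  1.57  0.71]
```

```bash
python3 -m crank '[[0,-0.0025,0.0017,0,0,0],[0,-0.0025,0.0017,0,0,0],[0,0,0,0,0,0]]'
python3 - <<'E'
from h import *
import cv2
st()
a=bot.capture("scene")["color"][190:350,250:410]
cv2.imwrite("pics/p2.png",cv2.resize(a,None,fx=3.5,fy=3.5,interpolation=cv2.INTER_CUBIC))
E
```

```text
time: 5.35
tool_pos: [640.7, -107.9, 36.8]
tcp_rot: [-2.541, 0.0, 0.267]
contact_force: [0.2, 0.1, -0.6]
grip_width: 0.5
finger_force: 0.0
t 5.35 nest [  0.3 -75.7  36.8] z-axis [-0.002  0.565 -0.825] F [ 0.2  0.1 -0.6] w 0.5 0.0 q [-0.49  0.97  1.05  0.42  1.56  0.71]
```

View pics/p2.png

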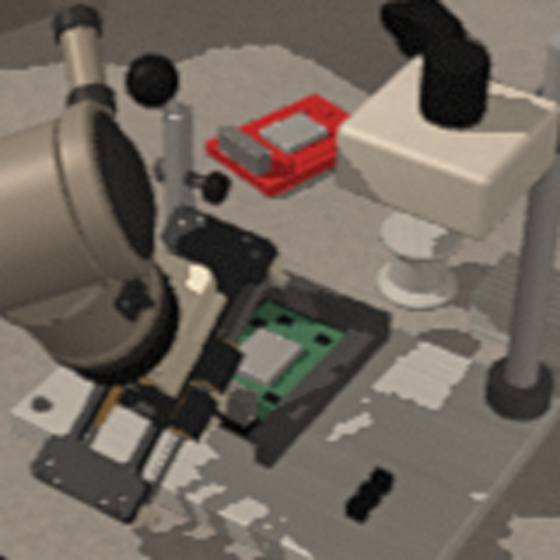

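The board is almost at the stop, with no force felt yet. I'll continue in 2 mm steps, watching the force.

```bash
S="python3 -c 'from h import *;st()'"; for i in 1; do
python3 -m crank '[[0,-0.0017,0.0011,0,0,0],[0,0,0,0,0,0]]'|grep -A0 contact; eval "$S"
python3 -m crank '[[0,-0.0017,0.0011,0,0,0],[0,0,0,0,0,0]]'|grep contact; eval "$S"
python3 -m crank '[[0,-0.0017,0.0011,0,0,0],[0,0,0,0,0,0]]'|grep contact; eval "$S"; done
```

```text
contact_force: [0.3, -0.5, 0.2]
t 5.65 nest [  0.3 -74.   36.7] z-axis [-0.002  0.565 -0.825] F [ 0.3 -0.5  0.2] w 0.5 0.1 q [-0.49  0.97  1.06  0.42  1.55  0.71]
contact_force: [-0.1, -0.8, -0.0]
t 5.9 nest [  0.3 -71.8  36.8] z-axis [-0.002  0.565 -0.825] F [-0.1 -0.8 -0. ] w 0.5 0.1 q [-0.49  0.97  1.06  0.42  1.55  0.71]
contact_force: [-0.4, -0.5, -0.3]
t 6.15 nest [  0.3 -69.8  36.8] z-axis [-0.002  0.565 -0.825] F [-0.4 -0.5 -0.3] w 0.5 0.1 q [-0.48  0.97  1.07  0.43  1.55  0.71]
```

```bash
S="python3 -c 'from h import *;st()'"; 
python3 -m crank '[[0,-0.0017,0.0011,0,0,0],[0,0,0,0,0,0]]'|grep -A0 contact; eval "$S"
python3 -m crank '[[0,-0.0017,0.0011,0,0,0],[0,0,0,0,0,0]]'|grep contact; eval "$S"
python3 - <<'E'
from h import *
import cv2
C={n:bot.capture(n) for n in("scene","top")}
out=[]
for n,(x,y,W) in dict(scene=(290,250,100),top=(290,170,110)).items():
    a=C[n]["color"][y:y+W,x:x+W].copy();out.append(cv2.resize(a,(395,395),interpolation=cv2.INTER_CUBIC))
cv2.imwrite("pics/p3.png",np.hstack(out))
for n in C: print(n,"stop face edges z42, can home z40",proj(C[n],w(N,[(-41,60,42),(41,60,42),(0,0,40)])).round(1).tolist())
E
```

```text
contact_force: [0.3, 0.3, 0.0]
t 6.4 nest [  0.2 -67.7  36.9] z-axis [-0.002  0.565 -0.825] F [0.3 0.3 0. ] w 0.3 0.0 q [-0.48  0.96  1.07  0.43  1.54  0.71]
contact_force: [0.0, -0.1, 0.4]
t 6.65 nest [  0.2 -65.8  37. ] z-axis [-0.002  0.565 -0.825] F [ 0.  -0.1  0.4] w 0.9 0.1 q [-0.48  0.96  1.08  0.43  1.54  0.71]
scene stop face edges z42, can home z40 [[326.7, 268.9], [355.2, 281.1], [327.4, 288.6]]
top stop face edges z42, can home z40 [[324.4, 237.5], [315.1, 207.1], [342.5, 215.5]]
```

View pics/p3.png

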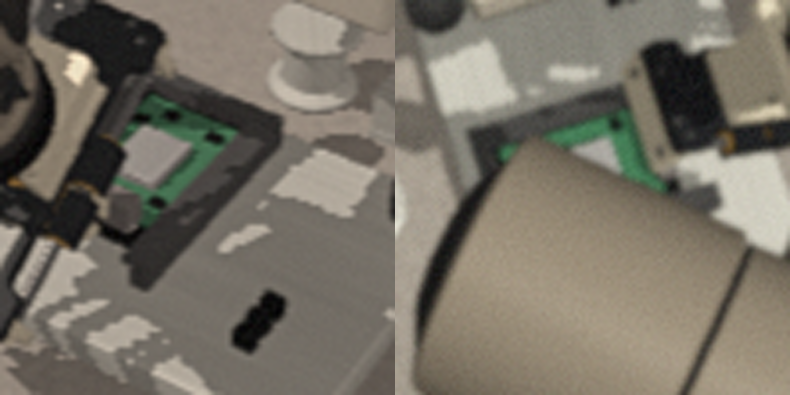

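```bash
S="python3 -c 'from h import *;st()'"; 
python3 -m crank '[[0,-0.0013,0.0009,0,0,0],[0,0,0,0,0,0]]'|grep contact; eval "$S"
python3 -m crank '[[0,-0.0013,0.0009,0,0,0],[0,0,0,0,0,0]]'|grep contact; eval "$S"

```

```text
contact_force: [-0.1, -0.6, -0.1]
t 7.0 nest [  0.3 -64.4  37. ] z-axis [-0.002  0.564 -0.826] F [-0.1 -0.6 -0.1] w 0.0 0.3 q [-0.48  0.96  1.08  0.43  1.54  0.71]
contact_force: [1.6, -5.0, -0.1]
t 7.25 nest [  0.6 -64.1  37.1] z-axis [-0.     0.562 -0.827] F [ 1.6 -5.  -0.1] w 0.4 2.5 q [-0.48  0.96  1.08  0.43  1.53  0.71]
```

```bash
S="python3 -c 'from h import *;st()'"; 
python3 -m crank '[[0,-0.0012,0.0008,0,0,0],[0,0,0,0,0,0]]'|grep contact; eval "$S"
python3 -m crank '[[0,0.025,-0.017,0,0,0],[0,0.033,-0.0226,0,0,0],[0,0.033,-0.0226,0,0,0],[0,0,0,0,0,0]]'
python3 -c "
from h import *
st();to((0,-150,300))
n=ball(1.607);u=np.array([.707,0,-.707])
print(n, n+19*u, n-81*u)
to(n-81*u,0,.785)"

```

```text
contact_force: [3.5, -9.0, 0.6]
t 7.5 nest [  0.6 -64.   37.2] z-axis [ 0.001  0.56  -0.828] F [ 3.5 -9.   0.6] w 0.2 4.5 q [-0.48  0.96  1.08  0.43  1.53  0.71]
time: 8.0
tool_pos: [665.8, -203.1, 36.0]
tcp_rot: [-2.542, -0.0, 0.264]
contact_force: [0.7, 0.4, 0.1]
grip_width: 0.6
finger_force: 0.0
t 8.0 nest [  -0.2 -174.3   36. ] z-axis [-0.     0.564 -0.826] F [0.7 0.4 0.1] w 0.6 0.0 q [-0.58  1.1   0.76  0.39  1.74  0.7 ]
turn [-0.599  0.     0.001] shift before turn (m) [ 2.000e-04 -1.690e-01 -2.043e-01] after [ 2.00e-04 -2.43e-02 -2.64e-01]
[-100.05430147    0.          214.1843453 ] [-86.62130147   0.         200.7513453 ] [-157.32130147    0.          271.4513453 ]
turn [-0.568  0.761 -0.235] shift before turn (m) [-0.157  -0.2768 -0.0961] after [ 0.0553 -0.1743 -0.2776]
```

Contact force rose to 9 N with no further motion, so the board is home. I've backed off. Now I rise, level the tool and go round to the robot side of the ball.

```bash
python3 -m crank '[[0,-0.0282,-0.0413,0,0,0],[0,-0.0282,-0.0413,0,0,0],[0,-0.0282,-0.0413,0,0,0],[0,-0.0282,-0.0413,0,0,0],[0,-0.0282,-0.0413,0,0,0]]' 90 | tail -6 | head -2
python3 -m crank '[[0,0,0,-0.15,0,0],[0,0,0,-0.15,0,0],[0,0,0,-0.15,0,0],[0,0,0,-0.15,0,0],[0,0,0,0,0,0]]' |head -2
python3 -m crank '[[-0.05,0,0,0,0,0],[-0.05,0,0,0,0,0],[-0.05,0,0,0,0,0],[-0.05,0,0,0,0,0],[0,0,0,0,0,0]]' |head -2
python3 -m crank '[[0,0,0,0,0.157,0],[0,0,0,0,0.157,0],[0,0,0,0,0.157,0],[0,0,0,0,0.157,0],[0,0,0,0,0.157,0]]' |head -2
python3 -c "
from h import *
st()
n=ball(1.607);u=np.array([.707,0,-.707])
to(n-81*u,0,.785)"

```

```text
time: 8.62
tool_pos: [665.6, -198.9, 289.0]
time: 9.25
tool_pos: [665.5, -196.4, 288.5]
time: 9.88
tool_pos: [470.7, -254.2, 287.2]
time: 10.5
tool_pos: [474.1, -254.5, 288.2]
t 10.5 nest [-198.7 -174.   288.2] z-axis [ 0.712  0.001 -0.702] F [ 0.1  1.1 -0.7] w 82.5 0.0 q [-1.08  0.16  1.88  0.9   1.09 -0.2 ]
turn [-0.001 -0.008  0.003] shift before turn (m) [ 0.0175 -0.1739  0.0415] after [ 0.0174 -0.174   0.0411]
```

```bash
python3 -m crank '[[0.004,-0.0435,0,0,0,0],[0.004,-0.0435,0,0,0,0],[0.005,-0.0435,0,0,0,0],[0.0045,-0.0435,0,0,0,0],[0,0,0,0,0,0]]' |head -2
python3 - <<'E'
from h import *
import cv2
p,r,o=tool();st();c=bot.capture("wrist")
n=ball(1.607);u=np.array([.707,0,-.707]);to(n-81*u,0,.785)
T=np.array(c["tool_from_camera"]);q=r.inv().apply(w(N,n)[0]-p);q=T[:3,:3].T@(q-T[:3,3])
f=240/np.tan(np.radians(c["fov_y"])/2);print("pred ball px",c["cx"]+f*q[0]/-q[2],c["cy"]-f*q[1]/-q[2],"r",f*18/-q[2])
a=bot.capture("scene")["color"][170:350,200:420];a=cv2.resize(a,(365,300))
b=cv2.resize(c["color"],(400,300));cv2.imwrite("pics/w4.png",np.hstack([a,b]))
cv2.imwrite("pics/w4full.png",c["color"])
E
```

```text
time: 11.12
tool_pos: [439.5, -80.1, 300.4]
t 11.12 nest [-186.7    3.3  300.4] z-axis [ 0.708  0.006 -0.706] F [ 0.9 -0.5  0.3] w 82.8 0.0 q [-0.86 -0.15  2.14  0.89  0.97 -0.02]
turn [-0.004 -0.002  0.004] shift before turn (m) [0.0002 0.0018 0.0412] after [0.0003 0.0016 0.0412]
pred ball px 330.11492773523827 235.60599411189975 r 25.867359588425167
```

View pics/w4.png

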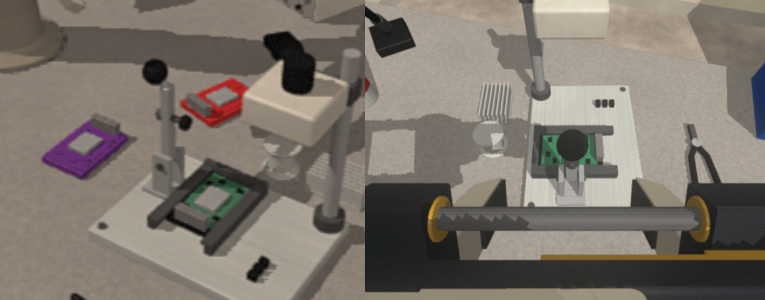

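The ball sits in the wrist view at full-frame (331,230), against a predicted (330,236), so it is centred between the fingers. The scene crop shows the board home. Now I advance and grasp the knob.

```bash
python3 -m crank '[[0.001,0.001,0.04,0,0,0],[0.001,0.001,0.04,0,0,0],[0.001,0,0.03,0,0,0],[0,0,0.03,0,0,0],[0,0,0,0,0,0]]' |head -6
python3 -c "
from h import *
st();to(ball(1.607)+19*np.array([.707,0,-.707]),0,.785)"
python3 -m crank '[[0,0,0,0,0,0],[0,0,0,0,0,0],[0,0,0,0,0,0],[0,0,0,0,0,0]]' 25
python3 -c "
from h import *
st()"
```

```text
time: 11.85
tool_pos: [538.2, -57.8, 200.4]
tcp_rot: [-3.136, -0.783, 0.263]
contact_force: [0.1, 0.3, 0.2]
grip_width: 82.8
finger_force: 0.0
t 11.85 nest [-85.7  -0.8 200.4] z-axis [ 0.705  0.005 -0.709] F [0.1 0.3 0.2] w 82.8 0.0 q [-0.58  0.18  2.15  1.22  0.6  -0.25]
turn [-0.005  0.002  0.   ] shift before turn (m) [-0.0004 -0.0008 -0.0009] after [-0.0004 -0.0008 -0.0009]
time: 12.35
tool_pos: [537.1, -57.7, 203.0]
tcp_rot: [3.14, -0.786, 0.267]
contact_force: [-0.7, 0.8, 0.5]
grip_width: 46.9
finger_force: 0.0
t 12.35 nest [-86.7  -0.4 203. ] z-axis [ 0.707  0.002 -0.707] F [-0.7  0.8  0.5] w 46.9 0.0 q [-0.58  0.17  2.15  1.22  0.6  -0.25]
```

```bash
python3 -m crank '[[0,0,0,0,0,0],[0,0,0,0,0,0],[0,0,0,0,0,0]]' 0
python3 - <<'E'
from h import *
st()
p,r,o=tool();b=tonest(p-19*r.as_matrix()[:,2]);print("ball?",b)
d=b-[-75,0,75];print("radius",np.hypot(d[0],d[2]),"theta",np.arctan2(d[2],d[0])-np.arctan2(20,140))
T=R.from_euler("xyz",[np.pi,0,0])*R.from_rotvec([0,.785,0])
prev=ball(1.607)
for t in [1.5,1.4,1.3,1.2,1.1,1,.9,.8,.7,.6,.5,.4,.3,.2,.1,0]:
    q=ball(t);print(t,T.inv().apply(q-prev).round(1)/1000);prev=q
E
```

```text
time: 12.72
tool_pos: [537.2, -57.2, 202.6]
tcp_rot: [3.141, -0.785, 0.267]
contact_force: [-2.3, 1.0, 2.6]
grip_width: 34.2
finger_force: 30.0
t 12.72 nest [-8.650e+01  1.000e-01  2.026e+02] z-axis [ 0.707  0.003 -0.707] F [-2.3  1.   2.6] w 34.2 30.0 q [-0.58  0.17  2.15  1.22  0.6  -0.25]
ball? [-9.98859740e+01  1.78505010e-02  2.16077322e+02]
radius 143.25544458438674 theta 1.6035025636973075
1.5 [0.0119 0.     0.0093]
1.4 [0.0102 0.     0.0098]
1.3 [ 0.0092 -0.      0.0107]
1.2 [ 0.0081 -0.      0.0116]
1.1 [ 0.0069 -0.      0.0124]
1 [ 0.0056 -0.      0.013 ]
0.9 [ 0.0043 -0.      0.0135]
0.8 [ 0.0029 -0.      0.0138]
0.7 [ 0.0015 -0.      0.0141]
0.6 [ 0.0001 -0.      0.0141]
0.5 [-0.0013 -0.      0.0141]
0.4 [-0.0027 -0.      0.0139]
0.3 [-0.0041 -0.      0.0135]
0.2 [-0.0054 -0.      0.0131]
0.1 [-0.0067 -0.      0.0125]
0 [-0.0079 -0.      0.0117]
```

Gripped: opening 34 mm at 30 N, arm angle 1.60. I swing it down along the arc with the tool orientation held.

```bash
python3 -m crank '[[0.0119,0,0.0093,0,0,0],[0.0102,0,0.0098,0,0,0],[0.0092,0,0.0107,0,0,0],[0.0081,0,0.0116,0,0,0],[0,0,0,0,0,0]]'
python3 -m crank '[[0.0069,0,0.0124,0,0,0],[0.0056,0,0.013,0,0,0],[0.0043,0,0.0135,0,0,0],[0,0,0,0,0,0]]'
python3 - <<'E'
from h import *
st()
p,r,o=tool();b=tonest(p-19*r.as_matrix()[:,2])
d=b-[-75,0,75];print(b,"radius",np.hypot(d[0],d[2]),"theta",np.arctan2(d[2],d[0])-np.arctan2(20,140))
E
```

```text
time: 13.35
tool_pos: [593.1, -41.4, 200.3]
tcp_rot: [-3.14, -0.785, 0.267]
contact_force: [-0.7, 3.8, 0.6]
grip_width: 34.2
finger_force: 30.0
time: 13.85
tool_pos: [630.7, -30.8, 184.3]
tcp_rot: [-3.139, -0.784, 0.267]
contact_force: [0.2, 6.1, -1.9]
grip_width: 34.5
finger_force: 30.0
t 13.85 nest [ 10.7   1.3 184.3] z-axis [ 0.706  0.005 -0.708] F [ 0.2  6.1 -1.9] w 34.5 30.0 q [-0.4   0.34  1.97  1.25  0.48 -0.14]
[ -2.70266188   1.16442826 197.73441404] radius 142.44522277045726 theta 0.8965663304746582
```

```bash
python3 -m crank '[[0.0029,-0.0005,0.0138,0,0,0],[0.0015,-0.0005,0.0141,0,0,0],[0.0001,-0.0005,0.0141,0,0,0],[-0.0013,-0.0005,0.0141,0,0,0],[0,0,0,0,0,0]]'
python3 -m crank '[[-0.0027,0,0.0139,0,0,0],[-0.0041,0,0.0135,0,0,0],[-0.0054,0,0.0131,0,0,0],[0,0,0,0,0,0]]'
python3 - <<'E'
from h import *
st()
p,r,o=tool();b=tonest(p-19*r.as_matrix()[:,2])
d=b-[-75,0,75];print(b,"radius",np.hypot(d[0],d[2]),"theta",np.arctan2(d[2],d[0])-np.arctan2(20,140))
E
```

```text
time: 14.48
tool_pos: [670.9, -19.4, 146.7]
tcp_rot: [3.141, -0.784, 0.266]
contact_force: [2.5, 1.1, -2.8]
grip_width: 34.6
finger_force: 30.0
time: 14.98
tool_pos: [689.7, -14.1, 109.8]
tcp_rot: [-3.142, -0.784, 0.266]
contact_force: [2.2, 1.5, -2.7]
grip_width: 34.5
finger_force: 30.0
t 14.97 nest [ 72.    2.  109.8] z-axis [ 0.706  0.002 -0.708] F [ 2.2  1.5 -2.7] w 34.5 30.0 q [-0.31  0.55  1.89  1.56  0.4  -0.42]
[ 58.61909383   1.9921645  123.24176106] radius 142.0610071238437 theta 0.2045783935196052
```

```bash
python3 -m crank '[[-0.0067,0,0.0125,0,0,0],[-0.004,0,0.0059,0,0,0],[0,0,0,0,0,0]]'
python3 -m crank '[[-0.002,0,0.0029,0,0,0],[0,0,0,0,0,0]]'
python3 -m crank '[[-0.002,0,0.0029,0,0,0],[0,0,0,0,0,0]]'
python3 - <<'E'
from h import *
st()
p,r,o=tool();b=tonest(p-19*r.as_matrix()[:,2])
d=b-[-75,0,75];print(b,"radius",np.hypot(d[0],d[2]),"theta",np.arctan2(d[2],d[0])-np.arctan2(20,140))
E
```

```text
time: 15.35
tool_pos: [694.9, -12.6, 89.9]
tcp_rot: [3.141, -0.785, 0.266]
contact_force: [2.7, 1.0, -2.7]
grip_width: 34.5
finger_force: 30.0
time: 15.6
tool_pos: [695.4, -12.5, 86.7]
tcp_rot: [3.141, -0.785, 0.267]
contact_force: [2.2, 1.1, -2.8]
grip_width: 34.6
finger_force: 30.0
time: 15.85
tool_pos: [695.9, -12.4, 84.5]
tcp_rot: [3.14, -0.787, 0.267]
contact_force: [-8.5, -0.3, 8.8]
grip_width: 34.3
finger_force: 30.0
t 15.85 nest [78.5  2.1 84.5] z-axis [ 0.708  0.002 -0.706] F [-8.5 -0.3  8.8] w 34.3 30.0 q [-0.31  0.6   1.89  1.7   0.4  -0.57]
[65.01830782  2.07803276 97.8899733 ] radius 141.876979819825 theta 0.02014796116154996
```

The pad has made contact (8.8 N up, angle ≈0). I release, back off along the tool axis and wait more than 3 s.

```bash
python3 -m crank '[[0,0,0,0,0,0],[0,0,0,0,0,0],[0,0,0,0,0,0]]' 70
python3 -m crank '[[0,0,-0.02,0,0,0],[0,0,-0.03,0,0,0],[0,0,-0.03,0,0,0],[0,0,-0.02,0,0,0],[0,0,0,0,0,0]]'
python3 - <<'E'
from h import *
import cv2
st()
a=bot.capture("scene")["color"][190:350,250:410];a=cv2.resize(a,(395,395),interpolation=cv2.INTER_CUBIC)
b=cv2.resize(bot.capture("wrist")["color"],(395,296));b=np.vstack([b,np.zeros((99,395,3),np.uint8)])
cv2.imwrite("pics/c5.png",np.hstack([a,b]))
E
```

```text
time: 16.23
tool_pos: [696.0, -12.1, 83.1]
tcp_rot: [3.141, -0.785, 0.267]
contact_force: [0.3, 0.4, 0.3]
grip_width: 59.8
finger_force: 0.0
time: 16.85
tool_pos: [627.8, -31.0, 154.9]
tcp_rot: [3.14, -0.787, 0.267]
contact_force: [0.2, 0.8, -1.0]
grip_width: 64.2
finger_force: 0.0
t 16.85 nest [  7.8   1.8 154.9] z-axis [ 0.708  0.001 -0.706] F [ 0.2  0.8 -1. ] w 64.2 0.0 q [-0.4   0.39  2.01  1.43  0.46 -0.34]
```

View pics/c5.png

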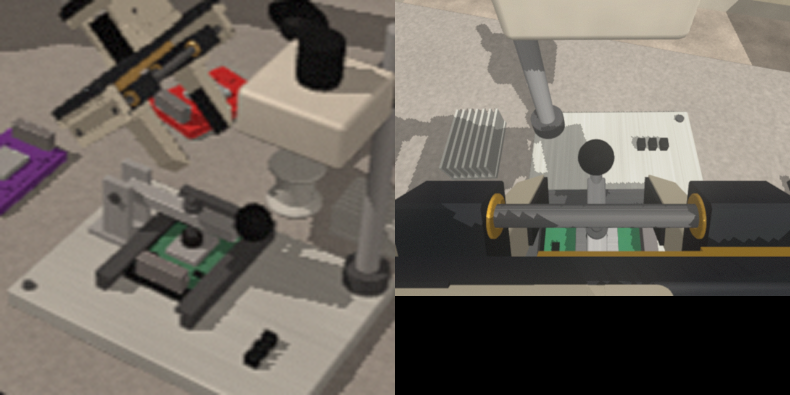

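The clamp is closed, with its pad on the can at (190,238) in the scene crop and the knob at (252,222). The board is home and the gripper is clear. I wait, then regrasp.

```bash
Z='[[0,0,0,0,0,0],[0,0,0,0,0,0],[0,0,0,0,0,0],[0,0,0,0,0,0],[0,0,0,0,0,0]]'
for i in 1 2 3 4 5 6; do python3 -m crank '[[0,0,0,0,0,0],[0,0,0,0,0,0],[0,0,0,0,0,0],[0,0,0,0,0,0],[0,0,0,0,0,0]]' | head -1; done
python3 -m crank '[[0,0,0.02,0,0,0],[0,0,0.03,0,0,0],[0,0,0.03,0,0,0],[0,0,0.019,0,0,0],[0,0,0,0,0,0]]' | head -5
python3 -m crank '[[0,0,0,0,0,0],[0,0,0,0,0,0],[0,0,0,0,0,0],[0,0,0,0,0,0],[0,0,0,0,0,0]]' 0
python3 - <<'E'
from h import *
st()
T=R.from_euler("xyz",[np.pi,0,0])*R.from_rotvec([0,.785,0])
for t in [1.6,1.7,1.8,1.9,1.95]: print(t,(T.inv().apply(ball(t)-ball(t-.1))/1000).round(4))
E
```

```text
time: 17.58
time: 18.2
time: 18.82
time: 19.45
time: 20.08
time: 20.7
time: 21.32
tool_pos: [695.2, -11.7, 82.5]
tcp_rot: [-3.14, -0.783, 0.266]
contact_force: [-0.8, 1.0, -0.8]
grip_width: 64.4
time: 21.95
tool_pos: [695.3, -12.5, 84.4]
tcp_rot: [3.141, -0.786, 0.267]
contact_force: [-3.3, -1.7, 4.6]
grip_width: 34.7
finger_force: 30.0
t 21.95 nest [77.9  2.1 84.4] z-axis [ 0.707  0.002 -0.707] F [-3.3 -1.7  4.6] w 34.7 30.0 q [-0.31  0.6   1.89  1.7   0.4  -0.57]
1.6 [-0.0111 -0.     -0.0087]
1.7 [-0.0119 -0.     -0.0076]
1.8 [-0.0126 -0.     -0.0063]
1.9 [-0.0132 -0.     -0.005 ]
1.95 [-0.0134 -0.     -0.0044]
```

```bash
python3 -m crank '[[0.0079,0,-0.0117,0,0,0],[0.0067,0,-0.0125,0,0,0],[0.0054,0,-0.0131,0,0,0],[0.0041,0,-0.0135,0,0,0],[0,0,0,0,0,0]]'
python3 -m crank '[[0.0027,0,-0.0139,0,0,0],[0.0013,0,-0.0141,0,0,0],[-0.0001,0,-0.0141,0,0,0],[-0.0015,0,-0.0141,0,0,0],[0,0,0,0,0,0]]'
python3 - <<'E'
from h import *
st()
p,r,o=tool();b=tonest(p-19*r.as_matrix()[:,2])
d=b-[-75,0,75];print(b,"radius",np.hypot(d[0],d[2]),"theta",np.arctan2(d[2],d[0])-np.arctan2(20,140))
E
```

```text
time: 22.58
tool_pos: [677.0, -17.7, 137.0]
tcp_rot: [3.14, -0.785, 0.267]
contact_force: [2.1, -2.0, -2.4]
grip_width: 34.8
finger_force: 30.0
time: 23.2
tool_pos: [640.4, -28.0, 178.4]
tcp_rot: [3.14, -0.785, 0.266]
contact_force: [2.3, -3.4, -2.5]
grip_width: 34.7
finger_force: 30.0
t 23.2 nest [ 20.8   1.5 178.4] z-axis [ 0.707  0.001 -0.707] F [ 2.3 -3.4 -2.5] w 34.7 30.0 q [-0.38  0.36  1.96  1.27  0.46 -0.16]
[  7.36914434   1.467217   191.86542022] radius 142.97623013596356 theta 0.8149453918274769
```

```bash
python3 -m crank '[[-0.0029,0.0004,-0.0138,0,0,0],[-0.0043,0.0004,-0.0135,0,0,0],[-0.0056,0.0004,-0.013,0,0,0],[-0.0069,0,-0.0124,0,0,0],[0,0,0,0,0,0]]'
python3 -m crank '[[-0.0081,0,-0.0116,0,0,0],[-0.0092,0,-0.0107,0,0,0],[-0.0102,0,-0.0098,0,0,0],[-0.0111,0,-0.0087,0,0,0],[0,0,0,0,0,0]]'
python3 - <<'E'
from h import *
st()
p,r,o=tool();b=tonest(p-19*r.as_matrix()[:,2])
d=b-[-75,0,75];t=np.arctan2(d[2],d[0])-np.arctan2(20,140);print(b,"radius",np.hypot(d[0],d[2]),"theta",t)
E
```

```text
time: 23.82
tool_pos: [590.6, -42.1, 202.0]
tcp_rot: [3.141, -0.785, 0.267]
contact_force: [0.8, -1.5, 0.5]
grip_width: 34.6
finger_force: 30.0
time: 24.45
tool_pos: [536.2, -57.4, 203.4]
tcp_rot: [3.141, -0.785, 0.266]
contact_force: [-0.1, -4.7, 5.2]
grip_width: 34.5
finger_force: 30.0
t 24.45 nest [-8.750e+01  1.000e-01  2.034e+02] z-axis [ 0.707  0.001 -0.707] F [-0.1 -4.7  5.2] w 34.5 30.0 q [-0.58  0.17  2.15  1.22  0.6  -0.25]
[-1.00948667e+02  9.18778034e-02  2.16842734e+02] radius 144.19672130848426 theta 1.6098381850595032
```

```bash
python3 -m crank '[[-0.0126,0.0003,-0.0069,0,0,0],[-0.0128,0.0003,-0.006,0,0,0],[-0.0106,0,-0.0042,0,0,0],[0,0,0,0,0,0]]'
python3 - <<'E'
from h import *
st()
p,r,o=tool();b=tonest(p-19*r.as_matrix()[:,2])
d=b-[-75,0,75];t=np.arctan2(d[2],d[0])-np.arctan2(20,140);print(b,"radius",np.hypot(d[0],d[2]),"theta",t)
E
python3 -m crank '[[-0.0027,0,-0.001,0,0,0],[0,0,0,0,0,0]]' | tail -3
python3 -m crank '[[-0.0027,0,-0.001,0,0,0],[0,0,0,0,0,0]]' 
python3 - <<'E'
from h import *
st()
p,r,o=tool();b=tonest(p-19*r.as_matrix()[:,2])
d=b-[-75,0,75];t=np.arctan2(d[2],d[0])-np.arctan2(20,140);print(b,"radius",np.hypot(d[0],d[2]),"theta",t)
E
```

```text
time: 24.95
tool_pos: [500.4, -67.6, 190.7]
tcp_rot: [3.14, -0.787, 0.266]
contact_force: [-6.7, -4.0, 12.5]
grip_width: 34.3
finger_force: 30.0
t 24.95 nest [-124.7   -0.4  190.7] z-axis [ 0.708  0.001 -0.706] F [-6.7 -4.  12.5] w 34.3 30.0 q [-0.67  0.15  2.24  1.27  0.64 -0.39]
[-138.13957726   -0.4013929   204.08557977] radius 143.70001085855483 theta 1.8838128005707158
contact_force: [-6.8, -3.4, 12.9]
grip_width: 34.5
finger_force: 30.0
time: 25.45
tool_pos: [495.7, -68.9, 188.3]
tcp_rot: [3.14, -0.787, 0.267]
contact_force: [-6.1, -4.7, 12.6]
grip_width: 34.6
finger_force: 30.0
t 25.45 nest [-129.5   -0.4  188.3] z-axis [ 0.708  0.001 -0.706] F [-6.1 -4.7 12.6] w 34.6 30.0 q [-0.68  0.15  2.25  1.28  0.64 -0.42]
[-143.00003502   -0.46220161  201.7070029 ] radius 143.80079744673282 theta 1.9214518999142083
```

```bash
python3 -m crank '[[-0.0027,0,-0.0011,0,0,0],[0,0,0,0,0,0]]' | sed -n '2p;4p'
python3 -m crank '[[-0.0027,0,-0.0011,0,0,0],[0,0,0,0,0,0]]' | sed -n '2p;4p'
python3 -m crank '[[-0.0027,0,-0.0011,0,0,0],[0,0,0,0,0,0]]' | sed -n '2p;4p'
python3 - <<'E'
from h import *
st()
p,r,o=tool();b=tonest(p-19*r.as_matrix()[:,2])
d=b-[-75,0,75];t=np.arctan2(d[2],d[0])-np.arctan2(20,140);print(b,"radius",np.hypot(d[0],d[2]),"theta",t)
E
```

```text
tool_pos: [494.2, -69.3, 187.6]
contact_force: [10.4, 0.5, 4.8]
tool_pos: [492.7, -69.7, 187.1]
contact_force: [22.6, 2.3, -0.9]
tool_pos: [490.6, -70.3, 186.3]
contact_force: [29.3, 4.7, -3.4]
t 26.2 nest [-134.8   -0.5  186.3] z-axis [ 0.711  0.004 -0.703] F [29.3  4.7 -3.4] w 34.3 30.0 q [-0.7   0.15  2.27  1.29  0.66 -0.45]
[-148.33872074   -0.53595065  199.64564086] radius 144.62055091152365 theta 1.9607291619022158
```

The open stop is reached, with the force rising to 29 N. I release and back off.

```bash
python3 -m crank '[[0,0,0,0,0,0],[0,0,0,0,0,0],[0,0,0,0,0,0],[0,0,0,0,0,0]]' 80 | sed -n '4,5p'
python3 -m crank '[[0,0,-0.02,0,0,0],[0,0,-0.03,0,0,0],[0,0,-0.03,0,0,0],[0,0,-0.02,0,0,0],[0,0,0,0,0,0]]' | sed -n '2p;4p'
python3 - <<'E'
from h import *
import cv2
st();C={n:bot.capture(n) for n in("scene","top")}
for n in C: print(n,"ball1.9/can home",proj(C[n],w(N,[ball(1.9),ball(1.8),(0,0,40),(0,-5,40)])).round(1).tolist())
a=C["scene"]["color"][180:340,250:410];b=C["top"]["color"][110:270,270:430]
cv2.imwrite("pics/f6.png",np.hstack([cv2.resize(i,(395,395),interpolation=cv2.INTER_CUBIC) for i in(a,b)]))
E
```

```text
contact_force: [0.6, 0.6, 0.6]
grip_width: 70.0
tool_pos: [420.0, -89.9, 255.5]
contact_force: [0.5, -0.2, -0.2]
t 27.32 nest [-208.2   -1.   255.5] z-axis [ 0.707 -0.    -0.707] F [ 0.5 -0.2 -0.2] w 73.7 0.0 q [-0.94 -0.11  2.25  0.97  0.93 -0.22]
scene ball1.9/can home [[279.0, 212.7], [283.5, 212.3], [327.4, 288.6], [326.2, 289.8]]
top ball1.9/can home [[362.8, 260.3], [361.1, 254.2], [342.5, 215.5], [344.4, 215.0]]
```

View pics/f6.png

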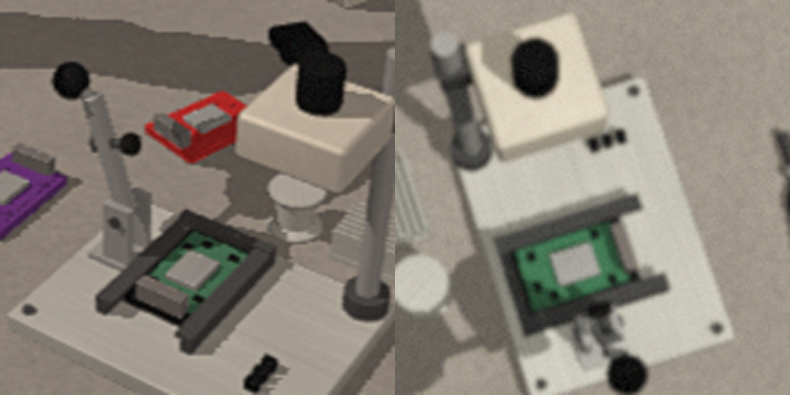

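The ball measures (278.7,212.4) in the scene view and (364,262) in the top view. Both match an angle of 1.9 and not 1.8, so the clamp is fully open. The can is at (327.7,288.9), against a predicted home position of (327.4,288.6). Nothing else has moved and the robot is clear.

```bash
python3 -c "
from plant import bot
print(bot.close_job())"
```

```text
the job is handed in; nothing more can be done
None
```

Job done and handed in: the board was pushed home against the stop, clamped by itself for over 3 s, and the clamp was swung back fully open, at about 27 s on the robot's clock; the verdict was not shown.

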